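# Close the plate exposure unit and set its timer

## Task

Push the raised lid of the plate exposure unit down until it lies fully closed, easing it gently onto its frame without slamming it or leaning on it. Then turn the bar dial of the timer box exactly three clicks clockwise (seen from above) from where it stands, and let go. Leave the printing plate on the bed and the other things on the bench undisturbed.

Things in the scene. Friction and masses are not known exactly. Their poses are not given: they have to be found in the camera images.
- unit: Exposure unit, fixed to the bench: flat blue box 240 (x) x 260 (y) x 70 mm high with a glass bed and a 15 mm high aluminium frame round it (frame top 85 mm above the bench). Origin: centre of its underside; its x axis points from the handle side (towards the robot) to the hinge side, z up.
- lid (a joint): Angle of the unit's lid: 0 = closed, level on the frame; starts raised at 0.9 to 1.35 rad; stop at 1.4. The lid: flat grey slab, free edge 185 mm from the hinge, 240 mm wide, 12 mm thick, 0.5 kg. Hinged on the unit's far (+x) side; raised, its smooth outer face looks up and away from the robot. A friction hinge holds it at any angle; 1 to 6 N square to that face near its free end moves it.
- hinge (a point): Middle of the lid's hinge axis, 95 mm from the unit's centre along its +x and 91 mm above the bench; the axis runs along the unit's y. At lid angle a, a lid point at distance L from the axis lies L cos(a) towards the unit's -x and L sin(a) above the axis.
- lid_push (a point): Point mid-width on the lid's smooth outer face, 150 mm from the hinge axis (35 mm short of the free edge); the face lies 6 mm off the plane through the axis. A good place to push. Closed, it is 97 mm above the bench and the lid meets a hard stop: come down slowly there. The point turns with the lid: z is the face's outward normal, -x points to the free edge.
- lid_handle (a point): Middle of the steel bar handle at the lid's free edge: round bar, 12 mm thick, 120 mm long, parallel to the hinge axis and 205 mm from it, with a 14 mm gap between it and the slab.
- timer: Timer box, fixed to the bench on one side of the unit or the other: grey, 130 x 130 x 60 mm high, with eleven small white marks round the dial, one for each click. Origin: centre of its underside.
- dial (a joint): Angle of the timer's dial, growing clockwise seen from above. It clicks: its rest positions are whole multiples of 0.4189 rad (24 degrees, 15 to a turn), with end stops at 0 and 4.189 (ten clicks). It starts at rest at 0, 0.419 or 0.838; between clicks it springs to the nearest rest position when let go. About 0.1 N m takes it over a click.
- dial_grip (a point): Point on the dial's upright axis, at a height to grip, 90 mm above the bench. The dial: black disc 84 mm across (top 68 mm above the bench) with an upright bar on it, 64 mm long, 16 mm wide, 32 mm high (top 100 mm above the bench). The point turns with the dial: its x axis runs along the bar towards the pointing end, which has a white line on top.
- dial_tip (a point): Point near the pointing end of the dial's bar, 38 mm from the axis (6 mm beyond the bar's end), 84 mm above the bench; turns with the dial.
- plate: Aluminium printing plate lying loose on the glass bed under the lid, 110 x 150 x 4 mm; the closed lid clears it. Leave it where it lies. Origin: centre of its underside.
- books: Loose stack of small book blocks, 105 x 148 x 60 mm, on the other side of the unit from the timer. Leave it. Origin: centre of its underside.
- tin: Ink tin, 72 mm across, 65 mm high, standing between the robot and the unit, to the left. Leave it. Origin: centre of its underside.
- brayer: Hand ink roller lying between the robot and the unit, to the right: rubber roller 100 mm wide, 36 mm thick, wooden handle, about 170 mm long overall. Leave it. Origin: under the root of its fork, its x axis towards the roller.
Things that resemble listed ones, but are neither listed nor needed, are in the scene too. Several things have the shape of the timer; the one meant has the colours described above.

How it is judged (in metres and radians):
On the way, in this order (a step that is already met when the one before it is completed fails the run):
1. the lid lies fully closed (value of joint lid below 0.03 rad), for 0.2 s.
2. the dial stands three clicks clockwise of where it started (distance of dial_tip from where it was at the start of the episode between 0.0405 and 0.0487 m and value of joint dial above 1.1 rad), for 0.2 s.
At the end, for the whole second after the job is handed in: The lid is closed to within 0.03 rad (about 6 mm at its handle); the dial rests three clicks (1.257 rad, within about 0.12) clockwise of where it stood at the start; the plate is within 15 mm of where it lay (all of step 2 and value of joint lid below 0.03 rad and velocity of joint dial between -0.05 and 0.05 rad/s and distance of plate from where it was at the start of the episode below 0.015 m); the robot touches nothing.
It fails at once if the lid is slammed: moving faster than 0.5 rad/s (about 0.1 m/s at its handle) in the last 0.1 rad before closing (value of joint lid below 0.1 rad and velocity of joint lid below -0.5 rad/s).
It fails at once if the lid is leaned on with more than 60 N (contact force between any of the fingers, the arm and lid above 60 N).
It fails at once if the plate, the books, the tin or the roller is moved by more than 30 mm (distance of any of plate, books, tin, brayer from where it was at the start of the episode above 0.03 m).
It also fails if it takes over 64 s, if anything falls off the work surface, if the arm or the gripper's body presses on something with over 40 N, if the wrist force passes 120 N, or if a joint passes its speed limit or range.

## Robot

A 6-joint arm with a two-finger parallel gripper is mounted at the origin on the work surface. World frame = base frame: x ahead of the robot, y to its left, z up, the work surface at z = 0. Lengths are in mm, angles in rad, forces in N, time in s.
With the tool pointing down it reaches from about 275 to 1000 mm from the base axis. Payload 8.4 kg.
Tool frame: the origin (TCP) lies at the very end of the fingers, on their centre line; the grasp point (between the pads) lies 19 mm behind it; z points along the fingers, y is the direction in which the jaws open and shut (so a half turn about z gives the same grasp; the last joint's range is limited). The gripper opens to 85 mm and grips with 20 to 120 N. Pads are 22 mm wide; open, the fingers measure 114 mm over their backs; the gripper's body (76 mm by 85 mm) begins 54 mm behind the grasp point. The pads swing forward as they close: fully open they stand 13 mm farther back than shut.
Start: joints at [1.168, 0.353, 1.633, -0, 1.155, -0.002], TCP at [243.846, 575.471, 231.281] pointing down, gripper open.
Joint ranges: [-2.63, 2.63], [-0.92, 2.1], [0.06, 2.66], [-1.3, 4.44], [0, 2.69], [-3.02, 3.02]. Speed limits (rad/s): [2.22, 2.22, 2.79, 3.14, 3.14, 3.14].

## Interface

Orientations are given as [roll, pitch, yaw] about the fixed x, y, z axes, in that order (R = Rz(yaw) Ry(pitch) Rx(roll)).
In Python, from rig import sense, grab_frame, get_calibration, sign_off, boxes_of, trace gives the robot as it stands.
- The arm moves only by the tool servo_tool, never from a script. Its argument "rows" is a list of rows, each a list of 3 entries, a list of its own where there are three numbers: the finger opening in mm, from 0 to 85.4, then the shift along the tool's x, y, z in mm, then the turn, a rotation vector about the tool's x, y, z in degrees. A call has 1 to 8 rows; each row shifts and turns the commanded pose from where the row before left it, along the tool's axes as they then stand; what a row does not reach is not made up. A row lasts 1/8 s, in which the tool goes at most 62.5 mm and 10.7 degrees, less where a joint would pass 70% of its speed; a pose out of reach is approached as far as the arm can. A call is refused whole if a number of a shift passes 62.5 or a number of a turn 10.7, either way. A call with a gripper value outside its range is refused whole. The fingers move at their own pace and stop on an object; "force" is the grip in N (left out, the last holds). Time passes only in rows, so rows that do not move let the fingers close. It gives the time, the measured TCP pose, the force and the opening at its end, in the units of the state.
- sense(): the state, without advancing time (a new reading comes with each control period).
- grab_frame(name): name is "scene" or "top"; returns the picture (480x640x3 uint8, blue, green, red); there is no depth.
- get_calibration(name): a dict with "intrinsics" (3x3 intrinsics, pixels), "world_to_cam" (4x4, takes a point from world to camera coordinates). Camera axes: x right, y down, z forward; pixel columns grow to the right and rows downward; lengths in mm; the calibration is good to about 2 mm. A picture is of the moment at which its call begins. get_calibration takes no time and is no camera call.
- sign_off(): hands the job in, once; it reports no verdict.
Trained networks look in the newest picture that a camera, given by its name, has taken for a name from the list of things; names that differ only in an ending like _2 or _b are one class to them, and where a whole thing is asked for, a point or a joint stands for the part that bears it (a point fixed in the world has none). Each returns a list of dicts, best first, with "conf" (0 to 1); they miss things now and then, are a little off and sometimes report something else, mostly with a low value. They report only what shows in the picture. A call takes as long as a camera call. They do not tell look-alikes from the thing itself.
- boxes_of(camera, thing): "centre" ([x, y, z] in mm, in the coordinates of the camera as it stood for that picture, good to about 4 mm: the middle of the surface that is visible of it).
- trace(camera, thing): "mask" (480x640 bool, what is visible of it).
The state is a dict: "clock": time; "qpos": joint angles; "qvel": joint speeds; "joint_efforts": joint torques, N m; "eef_pos": TCP position; "tcp_rot": TCP orientation; "contact_force": force on the tool from outside, world axes, zero at the start; "wrist_torque": the same for the moment, N m; "opening": opening from 0.0 (shut) to 1.0 (fully open).
Only numpy, scipy, OpenCV 4.12 (cv2) and the standard library are available. Lean on these libraries where they do the work, as an engineer would, in place of code of your own. Each camera call takes 0.05 s, during which the arm holds its last target. There are 200 camera calls.

## Working session

There is one attempt and no reset: what is moved stays moved. The work goes in short steps, Python scripts to look and compute and a tool call to move; the robot and the scene stay as the last step left them, time stands still between calls to the robot, and variables do not carry over. Pictures are saved under pics/ and viewed, about 8 in all and at most 12, crops included, and the job is handed in when it is done.

Besides the shell and the picture viewer there is one more tool, called after ">>>" as name(argument=value, ...), one argument or row to a line, values as JSON. servo_tool: Moves the arm, as the interface text tells. Its arguments: {"type":"object","properties":{"rows":{"type":"array","items":{"type":"array"}},"force":{"type":"number"}},"required":["rows"]}

```bash
ls; mkdir -p pics; python3 - <<'E'
from rig import *
import cv2,numpy as np
for c in ("scene","top"):
    im=grab_frame(c); cv2.imwrite(f"pics/{c}0.png",im)
    k=get_calibration(c); T=np.array(k["world_to_cam"]); print(c,np.array(k["intrinsics"]).tolist(),T.round(4).tolist())
    Ti=np.linalg.inv(T)
    for t in ("unit","lid","lid_handle","timer","dial","plate","books","tin","brayer"):
        for d in boxes_of(c,t)[:4]:
            p=Ti@np.r_[d["centre"],1]; print(c,t,round(d["conf"],2),p[:3].round(0))
print(sense())
E
```

```text
pics
scene [[434.9630617852105, 0.0, 325.03174703662563], [0.0, 434.9630617852105, 228.48280233866566], [0.0, 0.0, 1.0]] [[0.7208, 0.6931, -0.0021, -339.7519], [0.5735, -0.5982, -0.5597, -141.2084], [-0.3892, 0.4022, -0.8287, 1188.5381], [0.0, 0.0, 0.0, 1.0]]
scene unit 0.86 [618. -65. 122.]
scene lid 0.66 [623. -45. 187.]
scene lid_handle 0.73 [620. -44. 185.]
scene timer 0.93 [524. 301.  61.]
scene timer 0.68 [362. 461.  61.]
scene dial 0.91 [518. 324.  66.]
scene dial 0.86 [356. 485.  68.]
scene dial 0.61 [170. 305.  66.]
scene plate 0.6 [525. -73.  73.]
scene books 0.93 [ 524. -326.   58.]
scene tin 0.67 [344. 230.  57.]
scene brayer 0.8 [ 284. -242.   27.]
scene brayer 0.37 [520. 322.  70.]
top [[458.42564390813214, 0.0, 328.0835856126896], [0.0, 458.42564390813214, 242.3406941325859], [0.0, 0.0, 1.0]] [[-0.005, -1.0, -0.0082, 93.8865], [-0.9841, 0.0064, -0.1777, 421.7925], [0.1778, 0.0072, -0.984, 994.818], [0.0, 0.0, 0.0, 1.0]]
top unit 0.92 [571. -25.  84.]
top unit 0.4 [506. 326.  69.]
top lid 0.71 [602. -25. 213.]
top lid_handle 0.77 [598. -29. 209.]
top timer 0.94 [164. 30
[... 264 characters left out ...]
 brayer 0.64 [ 276. -238.   24.]
{'clock': 1.0, 'qpos': array([ 1.16758000e+00,  3.53012713e-01,  1.63340045e+00, -7.07645728e-06,
        1.15521459e+00, -2.39880316e-03]), 'qvel': array([-0.00048995,  0.00080904, -0.0007201 , -0.00037422, -0.00200008,
       -0.00130137]), 'joint_efforts': array([-5.75053837e-04, -6.05173087e+01, -3.42447352e+01, -1.47837482e-04,
        1.10881021e-03, -1.92666619e-05]), 'eef_pos': array([243.85687768, 575.45991537, 231.27283015]), 'tcp_rot': array([-3.14155754e+00,  6.38981372e-06,  2.74077798e+00]), 'contact_force': array([0.43528833, 0.23461465, 0.69231033]), 'wrist_torque': array([-0.0372261 , -0.03312524,  0.00432376]), 'opening': 1.0052833273507973}
```

View pics/top0.png

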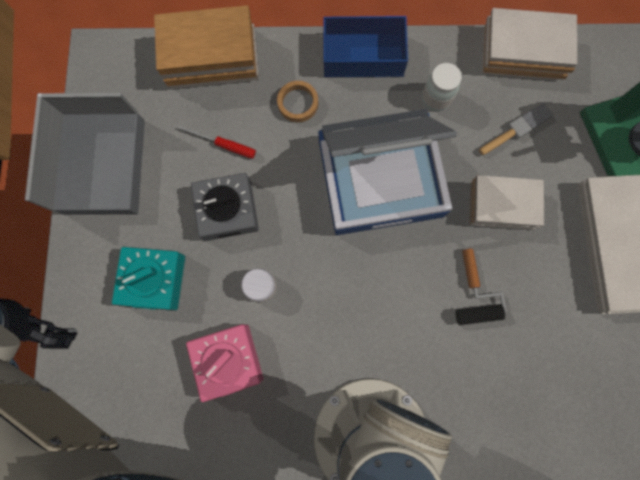

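View pics/scene0.png

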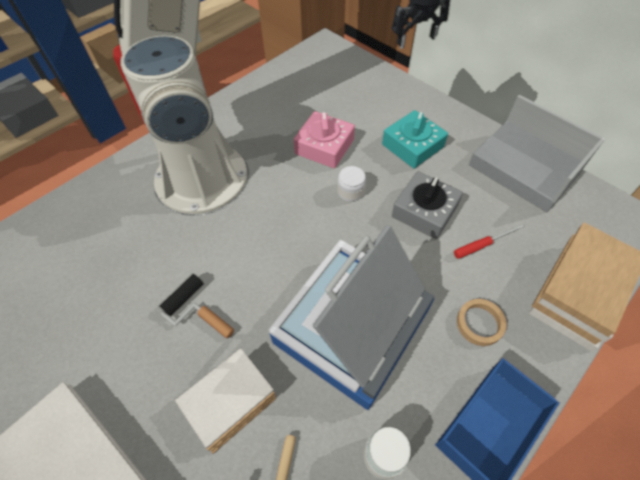

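Timer candidates in the top view are grey with a black dial (222,204), teal (148,278) and pink (224,362). The description matches the grey one. I'll check it in close crops, along with the unit's corners.

```bash
python3 - <<'E'
import cv2,numpy as np
t=cv2.imread("pics/top0.png");s=cv2.imread("pics/scene0.png")
def cr(im,x,y,w,h,f): return cv2.resize(im[y:y+h,x:x+w],(w*f,h*f),interpolation=cv2.INTER_CUBIC)
cv2.imwrite("pics/tim.png",np.hstack([cr(t,180,165,80,80,5),cr(s,388,165,80,80,5)]))
cv2.imwrite("pics/unit.png",np.hstack([cr(t,310,100,160,140,3)[:, :400] if 0 else cv2.resize(t[100:240,310:470],(400,350),interpolation=cv2.INTER_CUBIC),cv2.resize(s[225:415,260:440],(400,422),interpolation=cv2.INTER_CUBIC)[:350]]))
# unit image scale: top 2.5, scene 400/180=2.222
E
```

```text
(no output)
```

View pics/tim.png

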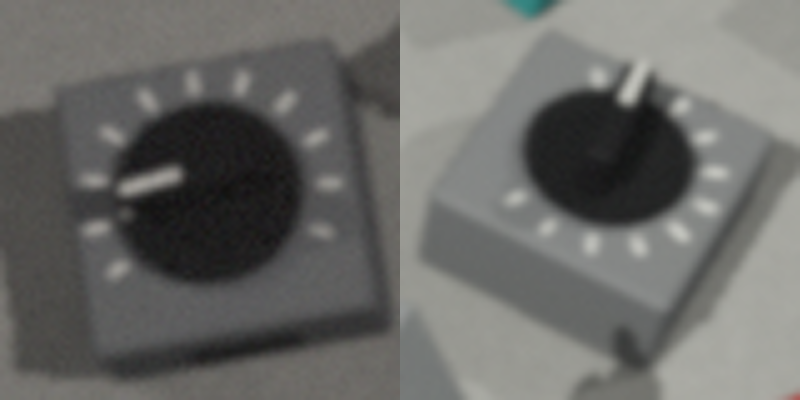

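View pics/unit.png

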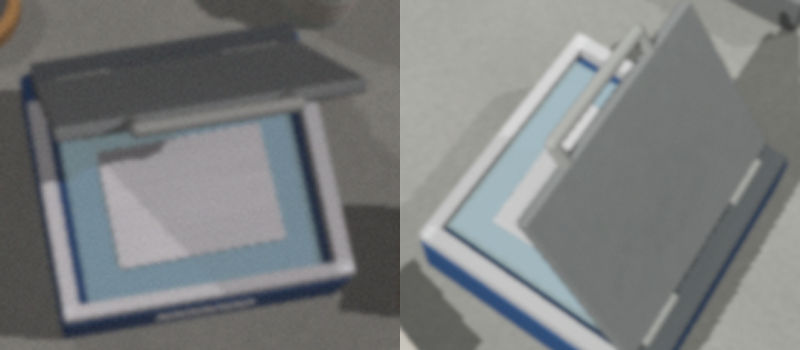

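The close crop confirms the grey box with the black dial. Its pointer is at the left, near the second or third mark. In the unit crop, the lid is raised with its outer face away from the robot. Next I fit the poses from these corners.

```bash
cat > h.py <<'E'
import numpy as np
from rig import get_calibration
from scipy.optimize import least_squares
C={c:get_calibration(c) for c in("top","scene")}
def proj(c,P):
    P=np.atleast_2d(P);T=np.array(C[c]["world_to_cam"]);q=P@T[:3,:3].T+T[:3,3];q=q@np.array(C[c]["intrinsics"]).T
    return q[:,:2]/q[:,2:]
def Rz(a): return np.array([[np.cos(a),-np.sin(a),0],[np.sin(a),np.cos(a),0],[0,0,1]])
def unit_pts(p):
    x,y,w,a=p;U=lambda q:Rz(w)@np.array(q)+[x,y,0]
    L=lambda l,yy,o:U([95-l*np.cos(a)+o*np.sin(a),yy,91+l*np.sin(a)+o*np.cos(a)])
    return U,L
E
python3 - <<'E'
from h import *
t=lambda u,v:(u/2.5+310,v/2.5+100); s=lambda u,v:(u/2.2222+260,v/2.2222+225)
def res(p):
    U,L=unit_pts(p)
    o=[("top",U([-120,130,85]),t(62,318)),("top",U([-120,-130,85]),t(353,266)),
       ("scene",U([-120,130,85]),s(178,36)),("scene",U([-120,-130,85]),s(22,235)),
       ("scene",L(185,120,6),s(286,5)),("scene",L(185,-120,6),s(122,222)),
       ("top",L(185,120,6),t(54,128)),("top",L(185,-120,6),t(363,82)),
       ("top",L(205,60,0),t(134,127)),("top",L(205,-60,0),t(302,103))]
    return np.concatenate([proj(c,P)[0]-q for c,P,q in o])
r=least_squares(res,[560,-30,0.1,1.1],loss="soft_l1");print("unit",r.x.round(3));print(res(r.x).reshape(-1,2).round(1).tolist())
U,L=unit_pts(r.x);print("hinge",L(0,0,0).round(1),"push",L(150,0,6).round(1),"edge",L(185,0,6).round(1),L(205,0,0).round(1))
tt=lambda u,v:(u/5+180,v/5+165); ss=lambda u,v:(u/5+388,v/5+165)
def tr(p):
    x,y,w,z,d,l1,l2=p
    o=[]
    for (i,j),a,b in (((65,65),(58,88),(150,32)),((65,-65),(335,40),(370,140)),((-65,-65),(385,315),(268,308)),((-65,65),(97,352),(32,198))):
        P=Rz(w)@[i,j,0]+[x,y,z]; o+=[proj("top",P)[0]-tt(*a),proj("scene",P)[0]-ss(*b)]
    for l,a,b in((l1,(180,172),(228,100)),(l2,(118,190),(241,65))):
        P=[x+l*np.cos(d),y+l*np.sin(d),100]; o+=[proj("top",P)[0]-tt(*a),proj("scene",P)[0]-ss(*b)]
    return np.concatenate(o)
r=least_squares(tr,[505,322,0.1,60,1.8,5,30],loss="soft_l1");print("timer",r.x.round(3));print(tr(r.x).reshape(-1,2).round(1).tolist())
# mark bearings from timer centre
x,y,w=r.x[:3]
T=np.array(C["top"]["world_to_cam"]);K=np.array(C["top"]["intrinsics"]);Ti=np.linalg.inv(T)
for m in((118,270),(97,230),(95,181),(111,135),(149,99),(192,82),(241,82),(286,101),(316,138),(331,183),(321,232)):
    d=Ti[:3,:3]@np.linalg.inv(K)@[*tt(*m),1];P=Ti[:3,3]+d*(60-Ti[2,3])/d[2]
    print(round(np.arctan2(P[1]-y,P[0]-x),3),round(np.hypot(P[1]-y,P[0]-x)),end=" | ")
print("\ncamtop",Ti[:3,3])
E
```

```text
unit [ 5.88611e+02 -3.25470e+01  1.63000e-01  9.25000e-01]
[[0.1, -0.9], [1.5, 0.1], [1.3, -2.4], [-1.3, -0.0], [1.2, -2.7], [0.0, 1.8], [-0.8, 0.3], [1.6, -1.9], [0.9, 1.5], [-2.2, 0.6]]
hinge [682.4 -17.1  91. ] push [598.  -31.  214.4] edge [577.2 -34.4 242.4] [560.6 -37.1 254.7]
timer [5.11102e+02 3.30231e+02 2.30000e-01 3.64490e+01 1.94000e+00 3.38300e+00
 3.01990e+01]
[[-0.7, 2.4], [43.5, 23.6], [-1.1, -0.7], [-20.0, 38.7], [0.4, -2.5], [-48.7, -17.1], [1.9, 3.2], [20.0, -29.4], [-0.4, -1.4], [-0.5, -0.0], [0.2, -0.5], [-0.3, -0.9]]
2.35 54 | 1.953 52 | 1.51 51 | 1.067 51 | 0.595 50 | 0.175 50 | -0.27 51 | -0.71 52 | -1.137 53 | -1.546 56 | -1.96 56 | 
camtop [ 238.70962823   84.06166154 1054.67427949]
```

```bash
python3 - <<'E'
from h import *
tt=lambda u,v:(u/5+180,v/5+165); ss=lambda u,v:(u/5+388,v/5+165)
def tr(p):
    x,y,w,z,d,l1,l2=p
    o=[]
    for (i,j),a,b in (((65,65),(58,88),(370,140)),((65,-65),(335,40),(268,308)),((-65,-65),(385,315),(32,198)),((-65,65),(97,352),(150,32))):
        P=Rz(w)@[i,j,0]+[x,y,z]; o+=[proj("top",P)[0]-tt(*a),proj("scene",P)[0]-ss(*b)]
    for l,a,b in((l1,(180,172),(228,100)),(l2,(118,190),(241,65))):
        P=[x+l*np.cos(d),y+l*np.sin(d),100]; o+=[proj("top",P)[0]-tt(*a),proj("scene",P)[0]-ss(*b)]
    return np.concatenate(o)
r=least_squares(tr,[505,322,0.1,60,1.8,5,30],loss="soft_l1");print("timer",r.x.round(3));print(tr(r.x).reshape(-1,2).round(1).tolist())
x,y,w=r.x[:3]
T=np.array(C["top"]["world_to_cam"]);K=np.array(C["top"]["intrinsics"]);Ti=np.linalg.inv(T)
for m in((118,270),(97,230),(95,181),(111,135),(149,99),(192,82),(241,82),(286,101),(316,138),(331,183),(321,232)):
    d=Ti[:3,:3]@np.linalg.inv(K)@[*tt(*m),1];P=Ti[:3,3]+d*(60-Ti[2,3])/d[2]
    print(round(np.arctan2(P[1]-y,P[0]-x),3),round(np.hypot(P[1]-y,P[0]-x)),end=" | ")
E
```

```text
timer [5.09630e+02 3.28516e+02 1.80000e-01 5.05410e+01 1.87200e+00 4.57900e+00
 3.13140e+01]
[[-0.6, -0.5], [0.8, 0.0], [0.1, -1.0], [-1.1, 2.3], [-1.0, -1.5], [-2.3, 0.1], [-0.8, 1.6], [-1.8, 0.0], [-0.2, -0.6], [-1.2, -0.3], [0.2, -0.6], [-0.2, -0.9]]
2.309 54 | 1.916 54 | 1.484 53 | 1.058 53 | 0.606 52 | 0.203 52 | -0.231 52 | -0.667 53 | -1.098 52 | -1.518 54 | -1.947 54 |
```

Poses against the description:
- **Lid:** angle about 0.92 rad, which is in the stated range. The push point is near (598, −31, 214).
- **Timer:** near (509.6, 328.5). The pointer yaw of 1.87 matches mark 1 of the ring, so the target yaw is about 0.61 (mark 4).

First I rise, close the fingers and turn the wrist.

>>> servo_tool(
  rows=[
    [0, [0, 0, -12], [0, 0, 9.6]],
    [0, [0, 0, -12], [0, 0, 9.6]],
    [0, [0, 0, -12], [0, 0, 9.6]],
    [0, [0, 0, -12], [0, 0, 9.6]],
    [0, [0, 0, -12], [0, 0, 9.6]],
    [0, [0, 0, -12], [0, 0, 9.6]],
    [0, [0, 0, 0], [0, 0, 0]],
  ],
  force=40,
)

```text
clock: 1.88
eef_pos: [244.0, 575.9, 304.2]
tcp_rot: [3.141, -0.002, 1.737]
contact_force: [0.0, 0.1, -0.0]
opening: 0.001
```

>>> servo_tool(
  rows=[
    [0, [-47, 20.6, 0], [0, 0, 0]],
    [0, [-47, 20.6, 0], [0, 0, 0]],
    [0, [-47, 20.6, 0], [0, 0, 0]],
    [0, [-47, 20.6, 0], [0, 0, 0]],
    [0, [-47, 20.6, 0], [0, 0, 0]],
    [0, [-47, 20.6, 0], [0, 0, 0]],
    [0, [-47, 20.6, 0], [0, 0, 0]],
  ],
)

```text
clock: 2.75
eef_pos: [440.5, 273.0, 302.8]
tcp_rot: [-3.141, 0.0, 1.74]
contact_force: [1.0, 0.4, -0.9]
opening: -0.004
```

>>> servo_tool(
  rows=[
    [0, [-47, 20.6, 0], [0, 0, 0]],
    [0, [-47, 20.6, 0], [0, 0, 0]],
    [0, [-47, 20.6, 0], [0, 0, 0]],
    [0, [-47, 20.6, 0], [0, 0, 0]],
    [0, [-47, 20.6, 0], [0, 0, 0]],
    [0, [-47, 20.6, 0], [0, 0, 0]],
    [0, [-47, 20.6, 0], [0, 0, 0]],
    [0, [0, 0, 0], [0, 0, 0]],
  ],
)

```text
clock: 3.75
eef_pos: [637.2, -29.2, 302.0]
tcp_rot: [-3.141, 0.001, 1.736]
contact_force: [-0.7, 0.9, -0.1]
opening: 0.003
```

>>> servo_tool(
  rows=[
    [0, [0, 0, 20], [0, 0, 0]],
    [0, [0, 0, 20], [0, 0, 0]],
    [0, [0, 0, 20], [0, 0, 0]],
    [0, [0, 0, 11], [0, 0, 0]],
    [0, [0, 0, 0], [0, 0, 0]],
  ],
)

```text
clock: 4.38
eef_pos: [635.5, -25.8, 231.5]
tcp_rot: [-3.14, -0.0, 1.737]
contact_force: [-0.2, 0.8, -0.3]
opening: 0.002
```

>>> servo_tool(
  rows=[
    [0, [0, -4, 3], [0, 0, 0]],
    [0, [0, -4, 3], [0, 0, 0]],
    [0, [0, -4, 3], [0, 0, 0]],
    [0, [0, -2, 1.5], [0, 0, 0]],
    [0, [0, -2, 1.5], [0, 0, 0]],
    [0, [0, 0, 0], [0, 0, 0]],
  ],
)

```text
clock: 5.12
eef_pos: [620.3, -29.0, 220.2]
tcp_rot: [-3.141, -0.0, 1.735]
contact_force: [-0.1, -0.4, 0.3]
opening: -0.003
```

>>> servo_tool(
  rows=[
    [0, [0, -2.4, 1.8], [0, 0, 0]],
    [0, [0, -2.4, 1.8], [0, 0, 0]],
    [0, [0, -2.4, 1.8], [0, 0, 0]],
    [0, [0, -2.4, 1.8], [0, 0, 0]],
    [0, [0, -2.4, 1.8], [0, 0, 0]],
    [0, [0, 0, 0], [0, 0, 0]],
  ],
)

```text
clock: 5.88
eef_pos: [608.5, -31.0, 211.3]
tcp_rot: [3.141, -0.0, 1.735]
contact_force: [0.2, -0.9, -0.1]
opening: -0.004
```

>>> servo_tool(
  rows=[
    [0, [0, -2.4, 1.8], [0, 0, 0]],
    [0, [0, -2.4, 1.8], [0, 0, 0]],
    [0, [0, -2.4, 1.8], [0, 0, 0]],
    [0, [0, -2.4, 1.8], [0, 0, 0]],
    [0, [0, -2.4, 1.8], [0, 0, 0]],
  ],
)

```text
clock: 6.5
eef_pos: [596.6, -33.0, 202.2]
tcp_rot: [3.142, 0.0, 1.735]
contact_force: [1.1, -0.5, 4.3]
opening: 0.001
```

>>> servo_tool(
  rows=[
    [0, [0, -4.4, 3.9], [0, 0, 0]],
    [0, [0, -4.2, 4], [0, 0, 0]],
    [0, [0, -4, 4.2], [0, 0, 0]],
    [0, [0, -3.9, 4.4], [0, 0, 0]],
    [0, [0, -3.7, 4.6], [0, 0, 0]],
    [0, [0, -3.5, 4.6], [0, 0, 0]],
    [0, [0, -3.2, 4.8], [0, 0, 0]],
    [0, [0, -3.1, 5], [0, 0, 0]],
  ],
)

```text
clock: 7.5
eef_pos: [566.9, -37.9, 166.4]
tcp_rot: [-3.141, -0.0, 1.735]
contact_force: [-0.5, -0.3, 4.4]
opening: -0.001
```

>>> servo_tool(
  rows=[
    [0, [0, -3, 5.1], [0, 0, 0]],
    [0, [0, -2.7, 5.1], [0, 0, 0]],
    [0, [0, -2.5, 5.3], [0, 0, 0]],
    [0, [0, -2.3, 5.4], [0, 0, 0]],
    [0, [0, -2, 5.4], [0, 0, 0]],
    [0, [0, -1.9, 5.6], [0, 0, 0]],
    [0, [0, -1.6, 5.6], [0, 0, 0]],
  ],
)

```text
clock: 8.38
eef_pos: [551.1, -40.4, 128.8]
tcp_rot: [-3.141, -0.0, 1.736]
contact_force: [-1.6, -0.2, 4.0]
opening: -0.001
```

>>> servo_tool(
  rows=[
    [0, [0, -0.5, 3], [0, 0, 0]],
    [0, [0, -0.5, 3], [0, 0, 0]],
    [0, [0, -0.4, 3], [0, 0, 0]],
    [0, [0, -0.4, 3], [0, 0, 0]],
    [0, [0, -0.3, 2.5], [0, 0, 0]],
    [0, [0, -0.3, 2.5], [0, 0, 0]],
    [0, [0, -0.2, 2], [0, 0, 0]],
    [0, [0, -0.2, 2], [0, 0, 0]],
  ],
)

```text
clock: 9.38
eef_pos: [548.6, -40.9, 108.1]
tcp_rot: [-3.141, -0.0, 1.736]
contact_force: [-1.7, 0.4, 2.1]
opening: 0.001
```

>>> servo_tool(
  rows=[
    [0, [0, 0, 1.5], [0, 0, 0]],
    [0, [0, 0, 1.5], [0, 0, 0]],
    [0, [0, 0, 1], [0, 0, 0]],
    [0, [0, 0, 1], [0, 0, 0]],
    [0, [0, 0, 1], [0, 0, 0]],
    [0, [0, 0, 0], [0, 0, 0]],
  ],
)

```text
clock: 10.12
eef_pos: [548.8, -40.9, 102.2]
tcp_rot: [3.141, 0.0, 1.735]
contact_force: [0.3, -0.5, 0.3]
opening: 0.002
```

>>> servo_tool(
  rows=[
    [0, [0, 0, 0.8], [0, 0, 0]],
    [0, [0, 0, 0.8], [0, 0, 0]],
    [0, [0, 0, 0.8], [0, 0, 0]],
    [0, [0, 0, 0.8], [0, 0, 0]],
  ],
)

```text
clock: 10.62
eef_pos: [548.6, -40.9, 99.1]
tcp_rot: [3.142, 0.0, 1.735]
contact_force: [-0.4, -0.5, 3.0]
opening: 0.001
```

>>> servo_tool(
  rows=[
    [0, [0, 0, 0.5], [0, 0, 0]],
    [0, [0, 0, 0.5], [0, 0, 0]],
    [0, [0, 0, 0.5], [0, 0, 0]],
  ],
)

```text
clock: 11.0
eef_pos: [548.6, -40.9, 97.5]
tcp_rot: [-3.142, -0.0, 1.736]
contact_force: [-0.8, 0.1, 2.4]
opening: 0.0
```

>>> servo_tool(
  rows=[
    [0, [0, 0, 0.4], [0, 0, 0]],
    [0, [0, 0, 0.4], [0, 0, 0]],
  ],
)

```text
clock: 11.25
eef_pos: [548.6, -40.9, 97.0]
tcp_rot: [-3.141, -0.0, 1.735]
contact_force: [-3.6, -1.1, 9.3]
opening: -0.001
```

>>> servo_tool(
  rows=[
    [0, [0, 0, 0.4], [0, 0, 0]],
    [0, [0, 0, 0], [0, 0, 0]],
  ],
)

```text
clock: 11.5
eef_pos: [548.6, -40.9, 97.0]
tcp_rot: [-3.142, 0.0, 1.735]
contact_force: [-4.0, -0.4, 9.8]
opening: -0.0
```

The lid reached its stop at z = 97, as the text says, with about 10 N of contact. Now I lift off and go above the dial.

>>> servo_tool(
  rows=[
    [0, [0, 0, -3], [0, 0, 0]],
    [0, [0, 0, -20], [0, 0, 0]],
    [0, [0, 0, -40], [0, 0, 0]],
    [0, [0, 0, -40], [0, 0, 0]],
    [0, [0, 0, 0], [0, 0, 0]],
  ],
)

```text
clock: 12.12
eef_pos: [550.9, -41.0, 202.5]
tcp_rot: [3.136, 0.001, 1.735]
contact_force: [0.5, 0.0, -0.0]
opening: 0.003
```

>>> servo_tool(
  rows=[
    [0, [46.3, 2.7, 0], [0, 0, 0]],
    [0, [46.3, 2.7, 0], [0, 0, 0]],
    [0, [46.3, 2.7, 0], [0, 0, 0]],
    [0, [46.3, 2.7, 0], [0, 0, 0]],
    [50, [46.3, 2.7, 0], [0, 0, 0]],
    [50, [46.3, 2.7, 0], [0, 0, 0]],
    [50, [46.3, 2.7, 0], [0, 0, 0]],
    [50, [46.3, 2.7, 0], [0, 0, 0]],
  ],
)

```text
clock: 13.12
eef_pos: [508.4, 329.3, 198.0]
tcp_rot: [-3.14, 0.001, 1.736]
contact_force: [0.2, 0.1, 0.6]
opening: 0.586
```

>>> servo_tool(
  rows=[
    [50, [0, 0, 0], [0, 0, -7.2]],
    [50, [0, 0, 0], [0, 0, 0]],
  ],
)

```text
clock: 13.38
eef_pos: [508.5, 328.2, 198.0]
tcp_rot: [-3.14, 0.001, 1.861]
contact_force: [-0.2, -0.5, 0.3]
opening: 0.585
```

```bash
python3 - <<'E'
from rig import *
import cv2,numpy as np
s=grab_frame("scene");t=grab_frame("top")
cv2.imwrite("pics/m1.png",np.hstack([cv2.resize(t[100:340,180:480],(400,320)),cv2.resize(s[150:400,260:480],(400,455))[:320]]))
st=sense();print(st["eef_pos"],st["tcp_rot"],st["qpos"],st["opening"])
E
```

```text
[508.88674954 327.49620722 198.50783895] [-3.14035948e+00  3.99437139e-04  1.85816854e+00] [ 5.69374798e-01  3.55573078e-01  1.70794071e+00 -4.59253918e-05
  1.07937449e+00  2.82024526e-01] 0.5867358273251283
```

View pics/m1.png

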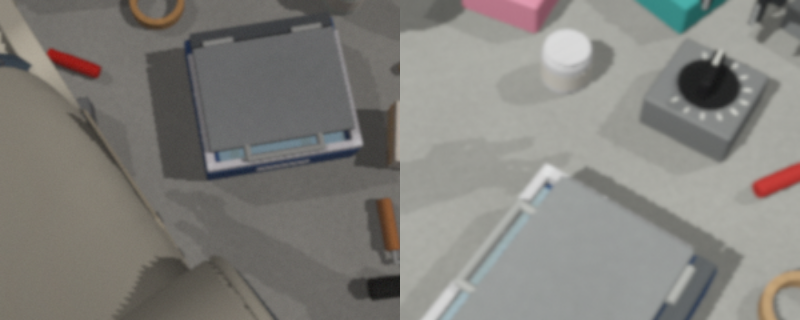

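The lid is closed and the dial hasn't moved. The gripper appears to the right of the dial in the scene view, so I'm checking the projection before I descend.

```bash
python3 - <<'E'
from h import *
for P in([508.9,327.5,198],[508.9,327.5,270],[509.6,328.5,100],[509.6,328.5,60]): print(P,proj("scene",P).round(0),proj("top",P).round(0))
import cv2
from rig import *
s=grab_frame("scene"); cv2.imwrite("pics/m2.png",cv2.resize(s[0:260,330:640],(620,520)))
E
```

```text
[508.9, 327.5, 198] [[440. 158.]] [[206. 185.]]
[508.9, 327.5, 270] [[448. 133.]] [[195. 173.]]
[509.6, 328.5, 100] [[432. 186.]] [[218. 198.]]
[509.6, 328.5, 60] [[428. 196.]] [[222. 203.]]
```

View pics/m2.png

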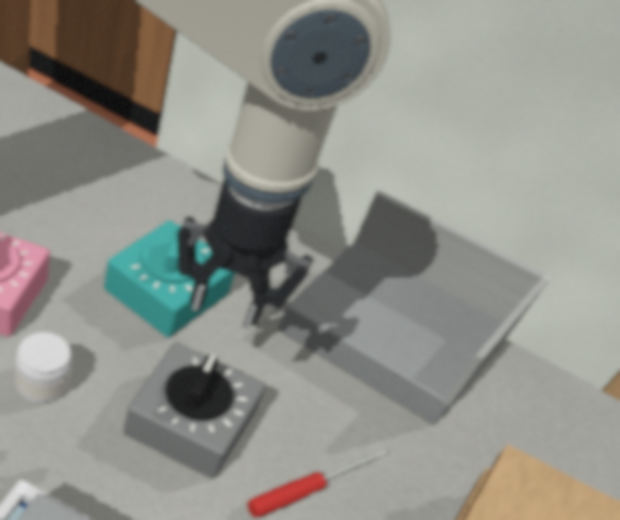

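>>> servo_tool(
  rows=[
    [50, [0.8, 1, 30], [0, 0, 0]],
    [50, [0, 0, 30], [0, 0, 0]],
    [50, [0, 0, 26], [0, 0, 0]],
    [50, [0, 0, 0], [0, 0, 0]],
  ],
)

```text
clock: 14.02
eef_pos: [508.8, 327.6, 111.6]
tcp_rot: [-3.138, 0.001, 1.859]
contact_force: [-0.1, -0.2, 1.0]
opening: 0.587
```

```bash
python3 - <<'E'
import cv2
from rig import *
s=grab_frame("scene"); cv2.imwrite("pics/m3.png",cv2.resize(s[100:240,370:500],(650,700))[:600])
E
```

```text
(no output)
```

View pics/m3.png

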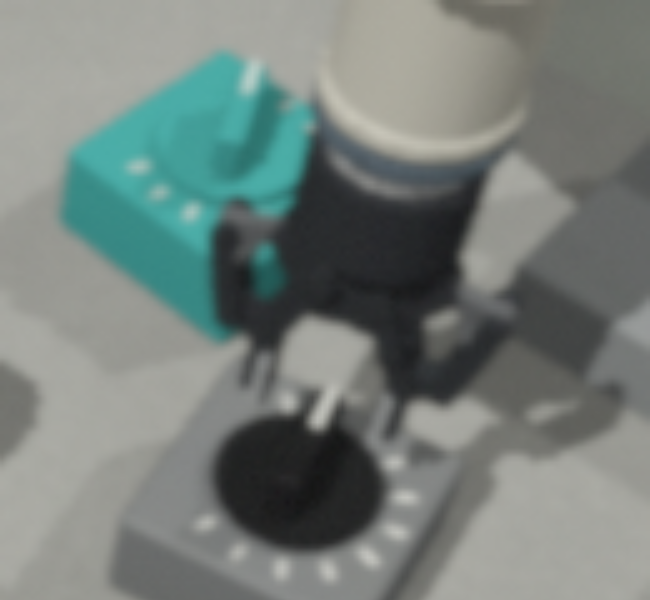

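The fingertips at crop (255,385) and (395,420) straddle the bar, and their midpoint is about 2 px from the predicted point. I'll descend and grip.

>>> servo_tool(
  rows=[
    [50, [0.5, 0.5, 8], [0, 0, 0]],
    [50, [0, 0, 8], [0, 0, 0]],
    [50, [0, 0, 8], [0, 0, 0]],
    [50, [0, 0, 8], [0, 0, 0]],
    [50, [0, 0, 4], [0, 0, 0]],
    [50, [0, 0, 0], [0, 0, 0]],
  ],
)

```text
clock: 14.82
eef_pos: [510.1, 329.6, 77.0]
tcp_rot: [-3.141, 0.0, 1.861]
contact_force: [0.3, -0.4, 0.1]
opening: 0.588
```

>>> servo_tool(
  rows=[
    [24, [0, 0, 0], [0, 0, 0]],
    [16, [0, 0, 0], [0, 0, 0]],
    [10, [0, 0, 0], [0, 0, 0]],
    [10, [0, 0, 0], [0, 0, 0]],
    [10, [0, 0, 0], [0, 0, 0]],
  ],
  force=20,
)

```text
clock: 15.45
eef_pos: [509.1, 329.4, 77.7]
tcp_rot: [-3.139, 0.0, 1.861]
contact_force: [-5.3, -0.7, 5.1]
opening: 0.182
```

>>> servo_tool(
  rows=[
    [10, [0, -1, -0.5], [0, 0, 0]],
    [10, [0, 0, 0], [0, 0, 0]],
  ],
)

```text
clock: 15.7
eef_pos: [509.0, 329.4, 77.7]
tcp_rot: [-3.141, -0.0, 1.861]
contact_force: [-2.3, -0.6, -2.3]
opening: 0.178
```

>>> servo_tool(
  rows=[
    [10, [0, 0, 0], [0, 0, 6]],
    [10, [0, 0, 0], [0, 0, 6]],
    [10, [0, 0, 0], [0, 0, 6]],
    [10, [0, 0, 0], [0, 0, 6]],
    [10, [0, 0, 0], [0, 0, 6]],
    [10, [0, 0, 0], [0, 0, 6]],
  ],
  force=30,
)

```text
clock: 16.45
eef_pos: [509.8, 329.4, 77.7]
tcp_rot: [3.141, -0.0, 1.23]
contact_force: [1.9, 0.8, -3.7]
opening: 0.181
```

>>> servo_tool(
  rows=[
    [10, [0, 0, 0], [0, 0, 6]],
    [10, [0, 0, 0], [0, 0, 6]],
    [10, [0, 0, 0], [0, 0, 6]],
    [10, [0, 0, 0], [0, 0, 6]],
    [10, [0, 0, 0], [0, 0, 6]],
    [10, [0, 0, 0], [0, 0, 6]],
    [10, [0, 0, 0], [0, 0, 0]],
    [10, [0, 0, 0], [0, 0, 0]],
  ],
)

```text
clock: 17.45
eef_pos: [510.4, 328.9, 77.8]
tcp_rot: [3.14, -0.001, 0.605]
contact_force: [3.9, -3.7, -4.8]
opening: 0.178
```

```bash
python3 -c "
from rig import *
s=sense();print(s['eef_pos'],s['tcp_rot'],s['contact_force'],s['wrist_torque'],s['opening'])"
```

```text
[510.43518363 328.88492446  77.75592558] [ 3.14014989e+00 -1.11970971e-03  6.04813555e-01] [ 3.85153992 -3.68286551 -4.84096296] [-0.48594339 -0.70087719 -0.00474015] 0.1781036223584712
```

The wrist turned 1.256 rad and carries almost no torque about its axis, so the dial sits at a click. I'll release and rise.

>>> servo_tool(
  rows=[
    [22, [0, 0, 0], [0, 0, 0]],
    [50, [0, 0, 0], [0, 0, 0]],
    [50, [0, 0, 0], [0, 0, 0]],
    [50, [0, 0, 0], [0, 0, 0]],
  ],
)

```text
clock: 17.95
eef_pos: [509.3, 329.5, 78.0]
tcp_rot: [-3.142, -0.0, 0.605]
contact_force: [-0.4, -0.1, 0.3]
opening: 0.589
```

>>> servo_tool(
  rows=[
    [50, [0, 0, -10], [0, 0, 0]],
    [50, [0, 0, -20], [0, 0, 0]],
    [50, [0, 0, -40], [0, 0, 0]],
    [50, [0, 0, -50], [0, 0, 0]],
    [50, [0, 0, -50], [0, 0, 0]],
    [50, [-50, 0, 0], [0, 0, 0]],
    [50, [-50, 0, 0], [0, 0, 0]],
    [50, [-50, 0, 0], [0, 0, 0]],
  ],
)

```text
clock: 18.95
eef_pos: [384.6, 243.4, 248.6]
tcp_rot: [3.142, -0.001, 0.605]
contact_force: [0.1, -0.3, -0.1]
opening: 0.585
```

>>> servo_tool(
  rows=[
    [50, [-50, 0, 0], [0, 0, 0]],
    [50, [-50, 0, 0], [0, 0, 0]],
    [50, [0, 0, 0], [0, 0, 0]],
  ],
)

```text
clock: 19.32
eef_pos: [301.1, 185.7, 248.2]
tcp_rot: [3.142, 0.0, 0.604]
contact_force: [0.8, 0.4, 0.2]
opening: 0.589
```

```bash
python3 - <<'E'
import cv2,numpy as np
from rig import *
t=grab_frame("top");s=grab_frame("scene")
cv2.imwrite("pics/f1.png",np.vstack([np.hstack([cv2.resize(t[165:245,180:260],(400,400)),cv2.resize(s[165:245,388:468],(400,400))]),np.hstack([cv2.resize(t[100:240,250:530],(400,200)),cv2.resize(s[140:420,80:640],(400,200))])]))
print(sense()["eef_pos"],sense()["clock"])
T=np.linalg.inv(np.array(get_calibration("scene")["world_to_cam"]))
for n in("books","tin","brayer"):
    for d in boxes_of("scene",n)[:1]: print(n,(T@np.r_[d["centre"],1])[:3].round(0))
from h import *
tt=lambda u,v:(u/5+180,v/5+165)
for i in(1,3,4,5):
    a=.18+(5-i)*.4189; print(i,[((proj("top",[509.6+l*np.cos(a),328.5+l*np.sin(a),100])[0]-[180,165])*5).round(0).tolist() for l in(4.6,31)])
E
```

```text
[304.20580764 187.69983221 248.867396  ] 19.425
books [ 522. -323.   57.]
tin [603. -60.  92.]
brayer [ 284. -238.   29.]
1 [[179.0, 169.0], [119.0, 186.0]]
3 [[180.0, 160.0], [130.0, 130.0]]
4 [[183.0, 157.0], [151.0, 109.0]]
5 [[188.0, 156.0], [179.0, 98.0]]
```

View pics/f1.png

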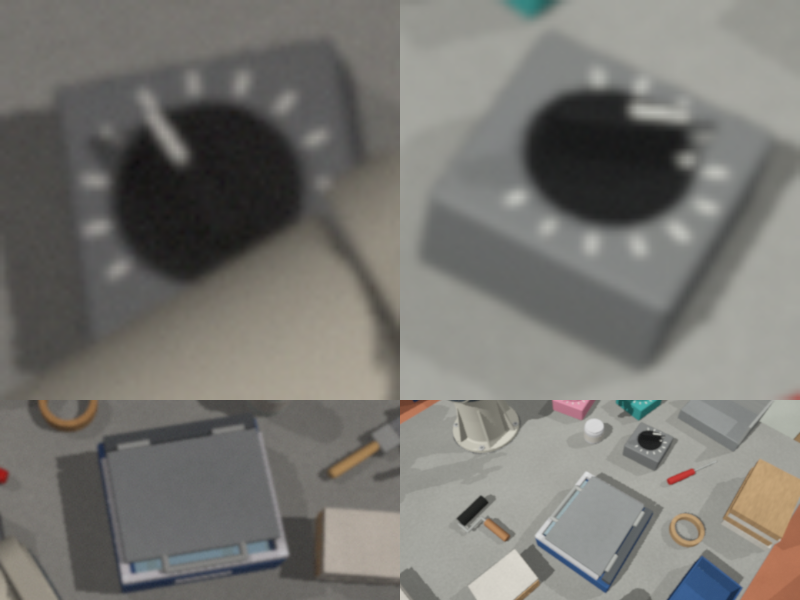

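The pointer line runs from (183,160) to about (148,100), which matches three clicks on (predicted (183,157) to (151,109)). The lid lies flat, and the arm is clear.

```bash
python3 -c "
from rig import *
print(sign_off())"
```

```text
the job is handed in; nothing more can be done
None
```

I closed the lid with shut fingertips and turned the grey timer's dial three clicks clockwise. Then I let go, moved the arm clear and handed the job in at about 19.5 s.

- **Lid:** I pushed it down its arc with about 4 N and slowed to a few mm/s for the last stretch. It stopped at z = 97.0 mm, the stated closed height, under about 10 N of contact. The last pictures show it lying flat.
- **Dial:** The wrist turned 1.256 rad with almost no torque left about its axis. In the top view the pointer moved from mark 1 to mark 4 of the ring, counting from 0, where I predicted it.
- **Other things:** The books and roller were detected within about 4 mm of where they started. The tin stands in place in the picture.

Two checks were off. The final tin detection landed on the lid, at (603, −60, 92), so I set it aside as false. The timer fit gave its top at 50 mm instead of the stated 60 mm, with errors of up to about 2 px, so I used the text's heights there. The plate could not be checked because the closed lid hides it; nothing went near it.

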